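# Fit the funnel holder on the filtering stand

### The job

Get the stain-filtering stand ready: pick up the white funnel holder by its flat handle, keep it square and lower it gently over the stand's tall steel rod, with its ring over the base plate on the side where the beaker stands. It will land on the flat key that crosses the top of the stop collar; without forcing it, turn it until its slot drops over the key, let it down fully home on the collar, and let go. Leave the beaker, funnel, stain jar and petri dish where they are.

Things in the scene. Friction and masses are not known exactly. Their poses are not given: they have to be found in the camera images.
- holder: loose white plastic funnel holder (about 0.22 kg) lying upright on the bench: a drilled round boss, 48 mm across and 46 mm high, with a ring on one side and a flat handle on the other. Origin: on the bore's axis at the boss's underside; z up along the bore, x towards the ring, -x towards the handle. The 13.6 mm bore goes right through
- slot_roof (a point): on the holder's bore axis, 10 mm above the boss's underside, at the roof of the key slot: 8 mm wide and 10 mm deep, it runs along the holder's x axis right across the underside. It fits over the stand's key within about 0.04 rad of turn either way
- handle (a point): where to grip the holder's handle: x = -85 mm, y = 0, z = 25 mm in the holder's frame, same axes. The handle is a flat bar 12 mm thick (along y) and 22 mm tall (z = 14 to 36 mm), from the boss to x = -106 mm, then a flange 17 mm wide to x = -112 mm. Gripped here across the 12 mm, the gripper stays clear of the rod
- ring_centre (a point): centre of the holder's funnel ring: x = 72 mm, y = 0, z = 20 mm in the holder's frame; the ring is 68 mm outside, 52 mm inside, 16 mm high
- stand: heavy stand, fixed to the bench: grey base plate 200 x 130 x 12 mm (x from -45 to 155 mm), upright steel rod 12 mm in diameter, and a stop collar with a flat key across its top. Origin: on the rod's axis at bench level; z up, x from the rod over the plate to the beaker. Do not force the holder: more than 40 N between them (about 10 N sideways at the handle once the slot is on the key) does damage
- rod_tip (a point): top of the stand's rod, on its axis, 215 mm above the bench; the tip is rounded
- collar_top (a point): on the rod's axis in the plane of the flat top of the aluminium stop collar (46 mm across, 17 mm high), 85 mm above the bench. The holder's origin lies here when it is fully home
- key_top (a point): on the rod's axis at the top of the steel key, 92 mm above the bench: a flat-topped bar 6 mm wide and 46 mm long across the collar's top, standing 7 mm above it. The collar is clamped by hand: the key lies along the stand's x only to within 0.6 rad either way, which no reading shows; see it or feel for it by turning. Off the slot the holder rests on the key; over it, it drops 7 mm
- beaker: small open glass beaker, 52 mm across and 72 mm high, loose on the base plate about 72 mm from the rod (stand's +x); origin at the centre of its underside
- funnel: glass filter funnel standing on its wide rim, stem up, 66 mm across, 85 mm high; loose; origin at the centre of its underside
- stain_jar_blue: closed jar of blue stain with a blue screw lid, 59 mm across, 98 mm high; loose; origin at the centre of its underside
- petri_dish: covered glass petri dish, 64 mm across, 16 mm high; loose; origin at the centre of its underside

How it is judged:
On the way:
1. the holder is threaded on the rod, its underside at least 20 mm below the rod's tip (horizontal distance between holder and stand below 0.005 m and z of holder in the frame of stand between 0.08 and 0.195 m and angle between holder's own z axis and vertical below 0.12 rad), for 0.1 s.
At the end, for the whole second after the job is handed in: the holder is at rest on the rod, fully home: its underside within 2.5 mm of the collar's top, its bore within 4 mm of the rod's axis, upright within 0.06 rad, its ring over the base plate on the beaker's side (ring centre at least 55 mm from the rod along the stand's x) (horizontal distance between holder and stand below 0.004 m and z of holder in the frame of stand between 0.08 and 0.0875 m and angle between holder's own z axis and vertical below 0.06 rad and x of ring_centre in the frame of stand above 0.055 m and linear speed of holder below 0.01 m/s); the robot touches nothing.
It fails at once if the holder is forced: more than 40 N between holder and stand (contact force between holder and stand above 40 N).
It fails at once if the beaker is shifted more than 15 mm or tipped (distance of beaker from where it was at the start of the episode above 0.015 m or angle between beaker's own z axis and vertical above 0.3 rad).
It fails at once if the funnel, stain jar or petri dish is shifted more than 15 mm (distance of any of funnel, stain_jar_blue, petri_dish from where it was at the start of the episode above 0.015 m).
It also fails if it takes over 72 s, if anything falls off the work surface, if the arm or the gripper's body presses on something with over 40 N, if the wrist force passes 120 N, or if a joint passes its speed limit or range.

### The arm

A 6-joint arm with a two-finger parallel gripper is mounted at the origin on a cart in front of the work surface, level with it; the furniture and walls round the work are solid. World frame = base frame: x ahead of the robot, y to its left, z up, the work surface at z = 0. Lengths are in m, angles in rad, forces in N, time in s.
With the tool pointing down it reaches from about 0.325 to 0.875 m from the base axis. Payload 4.4 kg.
Tool frame: the origin (TCP) lies on the centre line of the jaws, within the pads' length; the fingertips stand 19 mm ahead of it and the grasp point (between the pads) is the TCP (ctrl.tip_reach is the distance from the TCP to the fingertips, in m); x points along the fingers, y is the direction in which the jaws open and shut, and the axes are right-handed (so a half turn about x gives the same grasp; the last joint's range is limited). The gripper opens to 85 mm and grips with 20 to 120 N. Pads are 22 mm wide; open, the fingers measure 114 mm over their backs; the gripper's body (76 mm by 85 mm) begins 54 mm behind the grasp point. The pads swing forward as they close: fully open they stand 13 mm farther back than shut.
Start: joints at [-1.46, 0.207, 1.542, -0, 1.393, -0.15], TCP at [0.148, -0.556, 0.25] pointing down, gripper open.
Joint ranges: [-2.73, 2.73], [-0.86, 2.22], [0.23, 2.46], [-1.11, 4.25], [0.08, 2.63], [-2.82, 2.82]. Speed limits (rad/s): [2.79, 2.79, 3.14, 3.14, 3.14, 3.14].

### API

Orientations are given as a unit quaternion [x, y, z, w].
In Python, from plant import ctrl gives the robot as it stands.
- The arm moves only by the tool arm_command, never from a script. Its argument "rows" is a list of rows, each a list of 3 entries, a list of its own where there are three numbers: the turn, a rotation vector about the world's x, y, z in degrees, then the shift along the world's x, y, z in m, then the closure, from 0 (fully open) to 1 (shut). In form: [[[wx, wy, wz], [tx, ty, tz], gripper], ...]. A call has 1 to 10 rows; each row shifts and turns the commanded pose from where the row before left it; what a row does not reach is not made up. A row lasts 1/8 s, in which the tool goes at most 62.5 mm and 10.7 degrees, less where a joint would pass 70% of its speed; a pose out of reach is approached as far as the arm can. A call is refused whole if a number of a shift passes 0.0625 or a number of a turn 10.7, either way. A call with a gripper value outside its range is refused whole. The fingers move at their own pace and stop on an object; "squeeze" is the grip in N (left out, the last holds). Time passes only in rows, so rows that do not move let the fingers close. It gives the time, the measured TCP pose, the force and the opening at its end, in the units of the state.
- ctrl.observe(): the state, without advancing time (a new reading comes with each control period).
- ctrl.read_camera(name): name is "side" or "top"; returns a dict with "pixels" (420x560x3 uint8, red, green, blue), "fovy" (degrees; the focal length in pixels is half the picture's height over the tangent of half this angle, whatever the lens; pixels are square), "cx", "cy" (the principal point, pixels), "distortion" ([k1, k2, p1, p2, k3] as OpenCV has them; the pictures are not rectified), "extrinsics" (4x4, takes a point from camera to world coordinates). Camera axes: x right, y down, z forward; pixel columns grow to the right and rows downward; lengths in m; the calibration is good to about 2 mm. A picture is of the moment at which its call begins. There is no depth.
- ctrl.hand_in(): hands the job in, once; it reports no verdict.
The state is a dict: "time": time; "qpos": joint angles; "joint_velocities": joint speeds; "effort": joint torques, N m; "tcp_pos": TCP position; "tcp_rot": TCP orientation; "wrist_force": force on the tool from outside, world axes, zero at the start; "wrist_torque": the same for the moment, N m; "width": opening from 0.0 (shut) to 1.0 (fully open).
Only numpy, scipy, OpenCV 4.12 (cv2) and the standard library are available. Lean on these libraries where they do the work, as an engineer would, in place of code of your own. Each camera call takes 0.05 s, during which the arm holds its last target. There are 200 camera calls.

## Working session

There is one attempt and no reset: what is moved stays moved. The work goes in short steps, Python scripts to look and compute and a tool call to move; the robot and the scene stay as the last step left them, time stands still between calls to the robot, and variables do not carry over. Pictures are saved under pics/ and viewed, about 8 in all and at most 12, crops included, and the job is handed in when it is done.

Besides the shell and the picture viewer there is one more tool, called after "Request:" in YAML: its name, and indented under it one key for each argument. arm_command: Moves the arm, as the interface text tells. Its arguments: {"type":"object","properties":{"rows":{"type":"array","items":{"type":"array"}},"squeeze":{"type":"number"}},"required":["rows"]}

```bash
mkdir -p pics
cat > h.py <<'E'
import numpy as np, cv2
from plant import ctrl
def cam(n):
    c=ctrl.read_camera(n); h,w=c["pixels"].shape[:2]
    f=h/2/np.tan(np.radians(c["fovy"])/2)
    c["K"]=np.array([[f,0,c["cx"]],[0,f,c["cy"]],[0,0,1]]); c["D"]=np.array(c["distortion"],float); c["E"]=np.array(c["extrinsics"]); return c
def save(c,name,box=None,s=1):
    im=c["pixels"][:,:,::-1]
    if box: im=im[box[1]:box[3],box[0]:box[2]]
    cv2.imwrite("pics/"+name,cv2.resize(np.ascontiguousarray(im),None,fx=s,fy=s,interpolation=cv2.INTER_CUBIC))
def ray(c,uv):
    p=cv2.undistortPoints(np.array([[uv]],float),c["K"],c["D"])[0,0]
    return c["E"][:3,3],c["E"][:3,:3]@np.array([p[0],p[1],1])
def atz(c,uv,z):
    o,d=ray(c,uv); return o+d*(z-o[2])/d[2]
def proj(c,P):
    M=np.linalg.inv(c["E"]); P=np.atleast_2d(np.array(P,float))
    return cv2.projectPoints(P,cv2.Rodrigues(M[:3,:3])[0],M[:3,3],c["K"],c["D"])[0][:,0]
E
python3 - <<'E'
from h import *
for n in("top","side"):
    c=cam(n); save(c,n+"1.png"); print(n,c["E"].round(3).tolist(),c["K"][0,0])
print(ctrl.observe())
E
```

```text
top [[0.005, -0.975, 0.224, 0.441], [-1.0, -0.003, 0.008, -0.036], [-0.007, -0.224, -0.975, 0.998], [0.0, 0.0, 0.0, 1.0]] 414.122040218724
side [[0.943, -0.133, 0.305, 0.378], [-0.333, -0.39, 0.859, -0.758], [0.005, -0.911, -0.412, 0.505], [0.0, 0.0, 0.0, 1.0]] 433.1422190525483
{'time': 0.1, 'qpos': array([-1.46049888e+00,  2.07317257e-01,  1.54282417e+00, -1.61423407e-05,
        1.39350346e+00, -1.50514237e-01]), 'joint_velocities': array([ 0.0015258 , -0.00253205, -0.00319427, -0.00050685,  0.00132786,
        0.00042832]), 'effort': array([-3.68083092e-04, -3.84091473e+01, -2.92548734e+01, -2.21017444e-04,
        4.86533419e-03, -3.51028049e-06]), 'tcp_pos': array([ 0.14817659, -0.55490787,  0.24924559]), 'tcp_rot': array([ 0.70111135,  0.09267622, -0.70109341,  0.09122514]), 'wrist_force': array([0.11968183, 0.7546749 , 0.28230587]), 'wrist_torque': array([0.00744641, 0.01891753, 0.05245069]), 'width': 0.9992486404246956}
```

View pics/top1.png

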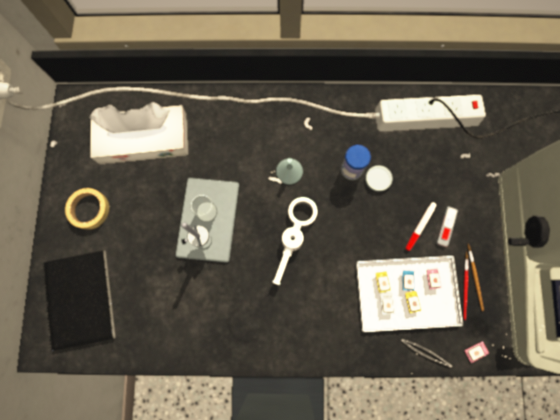

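View pics/side1.png

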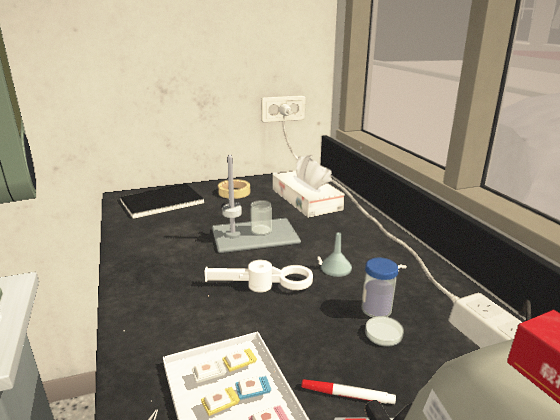

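The top view shows the plate centred near (208,220), the rod and collar near (195,238), and the holder with its boss at (292,238), ring at (303,212) and handle end at (278,281). The side view shows the rod at (232,155–235) and the holder's boss at (260,275).

Run:
```python
from h import *
c=cam("top"); save(c,"t2.png",(165,165,325,290),5)
c=cam("side"); save(c,"s2.png",(195,145,325,305),4)
```

```text
(no output)
```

View pics/t2.png

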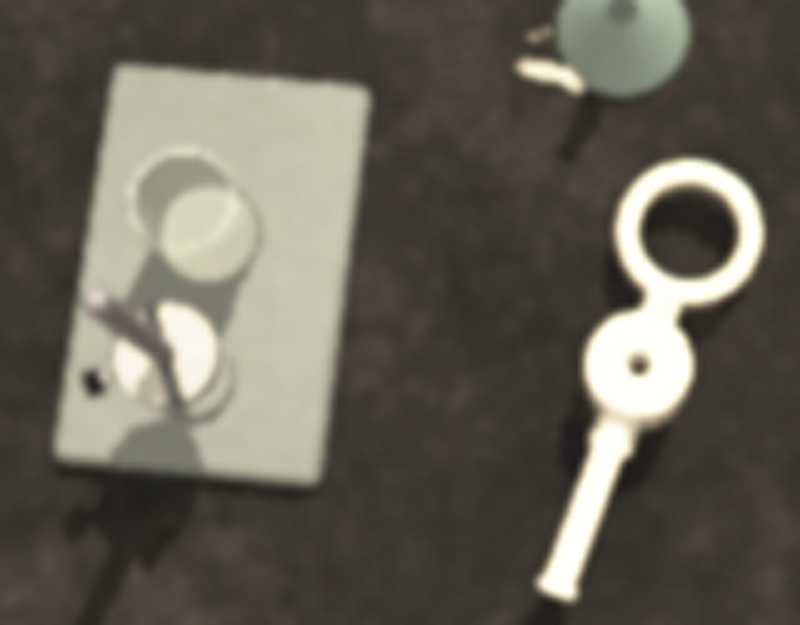

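View pics/s2.png

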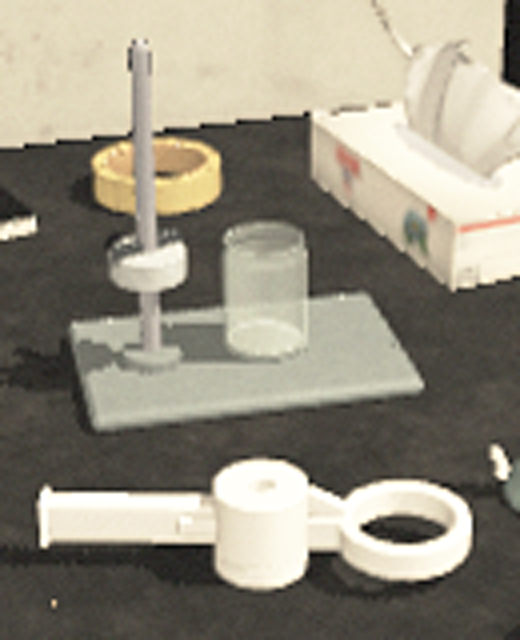

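Run:
```python
from h import *
t=cam("top"); s=cam("side")
T=lambda x,y:(165+(x+.5)/5-.5,165+(y+.5)/5-.5)
S=lambda x,y:(195+(x+.5)/4-.5,145+(y+.5)/4-.5)
co=np.array([atz(t,T(*p),.012) for p in[(115,65),(372,88),(320,486),(57,462)]]);print("plate",co.round(4).tolist())
print("sides",[round(float(np.linalg.norm(co[i]-co[i-1])),4) for i in range(4)])
ax=(co[0]+co[1]-co[2]-co[3]);ax/=np.linalg.norm(ax);c0=co.mean(0);print("stand yaw",np.arctan2(ax[1],ax[0]),"rod from plate",c0-.055*ax)
print("tip top",atz(t,T(95,297),.213),"collar top",atz(t,T(168,355),.085))
print("tip side proj: ",S(140,42))
for n,p in(("tip",atz(t,T(95,297),.213)),("coll",c0-.055*ax)):
  q=p.copy();q[2]=.215;print(n,proj(s,q))
for n,P in(("bore",(638,365,.046)),("ring",(690,230,.028)),("end",(558,590,.036))):
  print(n,atz(t,T(*P[:2]),P[2]).round(4))
print("side bore",atz(s,S(265,486),.046),"ring",atz(s,S(406,518),.028))
print("side handle end top",atz(s,S(44,490),.036))
def tri(pt,ps):
  o1,d1=ray(t,pt);o2,d2=ray(s,ps);A=np.c_[d1,-d2];k=np.linalg.lstsq(A,o2-o1,rcond=None)[0];a=o1+k[0]*d1;b=o2+k[1]*d2;return (a+b)/2,np.linalg.norm(a-b)
print("tri tip",tri(T(95,297),S(140,44)))
```

```text
plate [[0.7502, 0.2143, 0.012], [0.7384, 0.0852, 0.012], [0.5409, 0.1043, 0.012], [0.5516, 0.231, 0.012]]
sides [0.1992, 0.1296, 0.1984, 0.1271]
stand yaw -0.08999860804540641 rod from plate [0.59049606 0.16362911 0.012     ]
tip top [0.59310517 0.16567114 0.213     ] collar top [0.59164752 0.1641148  0.085     ]
tip side proj:  (229.625, 155.125)
tip [[230.39354533 154.214305  ]]
coll [[229.48235284 154.57785724]]
bore [ 0.5943 -0.0466  0.046 ]
ring [ 0.6628 -0.0718  0.028 ]
end [ 0.4913 -0.0101  0.036 ]
side bore [ 0.5955099  -0.05033773  0.046     ] ring [ 0.66193712 -0.07457441  0.028     ]
side handle end top [ 0.49294245 -0.00239591  0.036     ]
tri tip (array([0.59232567, 0.16611973, 0.21181364]), np.float64(0.0020173412205354052))
```

The top crop gives the stand at about (0.5915, 0.1645), yaw −0.09. The holder is at about (0.595, −0.048), yaw −0.345. The plate measures 199 × 129 mm and the rod tip triangulates to z 0.212, so both agree with the given sizes. I'll move above the handle.

Request:
arm_command:
  rows:
    - [[0, 0, 9], [0.023, 0.0335, 0], 0]
    - [[0, 0, 9], [0.023, 0.0335, 0], 0]
    - [[0, 0, 9], [0.023, 0.0335, 0], 0]
    - [[0, 0, 9], [0.023, 0.0335, 0], 0]
    - [[0, 0, 9], [0.023, 0.0335, 0], 0]
    - [[0, 0, 9], [0.023, 0.0335, 0], 0]
    - [[0, 0, 9], [0.023, 0.0335, 0], 0]
    - [[0, 0, 9], [0.023, 0.0335, 0], 0]
  squeeze: 80

```text
time: 1.3
tcp_pos: [0.3329, -0.2864, 0.2504]
tcp_rot: [0.512, 0.488, -0.512, 0.488]
wrist_force: [0.8, 0.2, 0.3]
width: 1.001
```

Request:
arm_command:
  rows:
    - [[0, 0, 9], [0.023, 0.0335, -0.01], 0]
    - [[0, 0, 9], [0.023, 0.0335, -0.01], 0]
    - [[0, 0, 9], [0.023, 0.0335, -0.01], 0]
    - [[0, 0, 9], [0.023, 0.0335, -0.01], 0]
    - [[0, 0, 9], [0.023, 0.0335, -0.01], 0]
    - [[0, 0, 9], [0.023, 0.0335, -0.02], 0]
    - [[0, 0, 9], [0.023, 0.0335, -0.02], 0]
    - [[0, 0, 9], [0.023, 0.0335, -0.02], 0]
    - [[0, 0, 1], [0, 0, 0], 0]
    - [[0, 0, 0], [0, 0, 0], 0]

```text
time: 2.55
tcp_pos: [0.5161, -0.0198, 0.1404]
tcp_rot: [0.123, 0.696, -0.123, 0.696]
wrist_force: [0.6, 0.4, 0.4]
width: 0.999
```

```bash
cat >> h.py <<'E'
from scipy.spatial.transform import Rotation as R
def st():
    o=ctrl.observe(); M=R.from_quat(o["tcp_rot"]).as_matrix()
    print("t",round(o["time"],2),"p",o["tcp_pos"].round(4),"x",M[:,0].round(4),"jaw yaw",round(np.arctan2(M[1,1],M[0,1]),4),"F",o["wrist_force"].round(2),"T",o["wrist_torque"].round(2),"w",round(o["width"],3),"q6",o["qpos"][5].round(2)); return o
E
python3 - <<'E'
from h import *
st()
c=cam("top"); save(c,"t3.png",(240,180,340,300),5); save(c,"t3k.png",(175,205,235,255),10)
E
```

```text
t 2.55 p [ 0.5161 -0.0198  0.1404] x [-3.e-04 -5.e-04 -1.e+00] jaw yaw 1.2202 F [0.6  0.35 0.44] T [ 0.01 -0.02 -0.01] w 0.999 q6 -1.43
```

View pics/t3k.png

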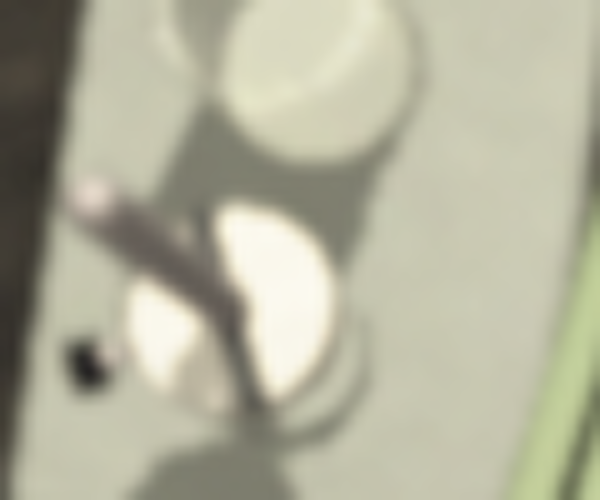

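The crop shows a dark strip about 6 mm wide across the collar disc from (200,215) to (258,415), which is the key. I'll compute its yaw and then descend to grip the handle.

Run:
```python
from h import *
c=cam("top");f=lambda x,y:(175+(x+.5)/10-.5,205+(y+.5)/10-.5)
a=atz(c,f(201,212),.092);b=atz(c,f(258,415),.092);d=a-b
print(a,b,np.linalg.norm(d),"key yaw",np.arctan2(d[1],d[0]),"mid",(a+b)/2)
```

```text
[0.61271072 0.17167574 0.092     ] [0.5671601  0.15663844 0.092     ] 0.04796853206056603 key yaw 0.3188582354768771 mid [0.58993541 0.16415709 0.092     ]
```

Request:
arm_command:
  rows:
    - [[0, 0, 0.3], [0, 0, -0.03], 0]
    - [[0, 0, 0], [0, 0, -0.03], 0]
    - [[0, 0, 0], [0, 0, -0.03], 0]
    - [[0, 0, 0], [-0.001, 0, -0.02], 0]
    - [[0, 0, 0], [0, 0, -0.005], 0]
    - [[0, 0, 0], [0, 0, 0], 0.5]
    - [[0, 0, 0], [0, 0, 0], 1]
    - [[0, 0, 0], [0, 0, 0], 1]
    - [[0, 0, 0], [0, 0, 0], 1]
    - [[0, 0, 0], [0, 0, 0], 1]
  squeeze: 80

```text
time: 3.9
tcp_pos: [0.5157, -0.0195, 0.0259]
tcp_rot: [0.121, 0.696, -0.121, 0.697]
wrist_force: [-0.1, 1.7, 3.0]
width: 0.124
```

Run:
```python
from h import *
st()
```

```text
t 3.9 p [ 0.5157 -0.0195  0.0259] x [ 1.e-03 -1.e-04 -1.e+00] jaw yaw 1.2262 F [-0.1   1.71  2.99] T [ 0.09 -0.    0.07] w 0.124 q6 -1.43
```

The key yaw comes out at about +0.32 with its length measured at 48 mm (46 given), and the handle is gripped. I'll lift, turn and stop 60 mm short of the rod to compare the bore with the tip.

Request:
arm_command:
  rows:
    - [[0, 0, 0], [0, 0, 0.01], 1]
    - [[0, 0, 0], [0, 0, 0.03], 1]
    - [[0, 0, 0], [0, 0, 0.04], 1]
    - [[0, 0, 0], [0, 0, 0.04], 1]
    - [[0, 0, 0], [0, 0, 0.04], 1]
    - [[0, 0, 0], [0, 0, 0.04], 1]
    - [[0, 0, 0], [0, 0, 0.03], 1]
    - [[0, 0, 0], [0, 0, 0.02], 1]
    - [[0, 0, 0], [0, 0, 0], 1]
  squeeze: 100

```text
time: 5.03
tcp_pos: [0.5159, -0.0197, 0.277]
tcp_rot: [0.121, 0.695, -0.121, 0.698]
wrist_force: [0.2, 0.4, -2.8]
width: 0.122
```

Request:
arm_command:
  rows:
    - [[0, 0, 6.3], [0, 0.015, 0], 1]
    - [[0, 0, 6.4], [0, 0.016, 0], 1]
    - [[0, 0, 6.4], [0, 0.016, 0], 1]
    - [[0, 0, 6.4], [-0.001, 0.017, 0], 1]
    - [[0, 0, 6.4], [-0.001, 0.017, 0], 1]
    - [[0, 0, 6.3], [-0.001, 0.016, 0], 1]
    - [[0, 0, 0], [0, 0, 0], 1]
    - [[0, 0, 0], [0, 0, 0], 1]
    - [[0, 0, 0], [0, 0, 0], 1]

```text
time: 6.15
tcp_pos: [0.5121, 0.0768, 0.2749]
tcp_rot: [-0.113, 0.698, 0.113, 0.698]
wrist_force: [0.1, -0.0, -2.2]
width: 0.118
```

Run:
```python
from h import *
st()
t=cam("top"); s=cam("side")
for c,b in((t,(150,130,310,310)),(s,(190,70,350,250))):
  print(b)
a=t["pixels"][130:310,150:310,::-1]; b=s["pixels"][70:250,190:350,::-1]
# (side by side, x2.5 each)
im=np.hstack([cv2.resize(np.ascontiguousarray(q),None,fx=2.5,fy=2.5,interpolation=cv2.INTER_CUBIC) for q in(a,b)]);cv2.imwrite("pics/b4.png",im);print(im.shape)
np.savez("b4.npz",t=t["pixels"],s=s["pixels"])
```

```text
t 6.15 p [0.5121 0.0768 0.2749] x [-7.e-04 -3.e-04 -1.e+00] jaw yaw 1.891 F [ 0.12 -0.03 -2.22] T [-0.08  0.18  0.04] w 0.118 q6 -1.91
(150, 130, 310, 310)
(190, 70, 350, 250)
(450, 800, 3)
```

View pics/b4.png

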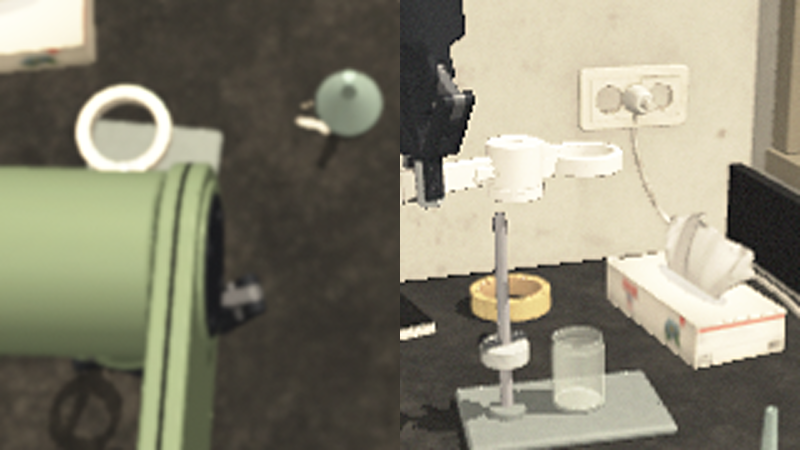

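Left half: the ring is visible at (124,131) but the arm hides the boss from the top camera. Right half: the boss is at (514,168) and the rod tip at (500,215). I'll enlarge both.

Run:
```python
import numpy as np,cv2
z=np.load("b4.npz")
a=z["t"][155:205,172:228,::-1]; b=z["s"][115:185,218:298,::-1]
A=cv2.resize(np.ascontiguousarray(a),None,fx=8,fy=8,interpolation=cv2.INTER_CUBIC);A=np.vstack([A,np.zeros((160,448,3),np.uint8)])
B=cv2.resize(np.ascontiguousarray(b),None,fx=4,fy=4,interpolation=cv2.INTER_CUBIC);B=np.vstack([B,np.zeros((280,320,3),np.uint8)])
cv2.imwrite("pics/b5.png",np.hstack([A,B]))
```

```text
(no output)
```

View pics/b5.png

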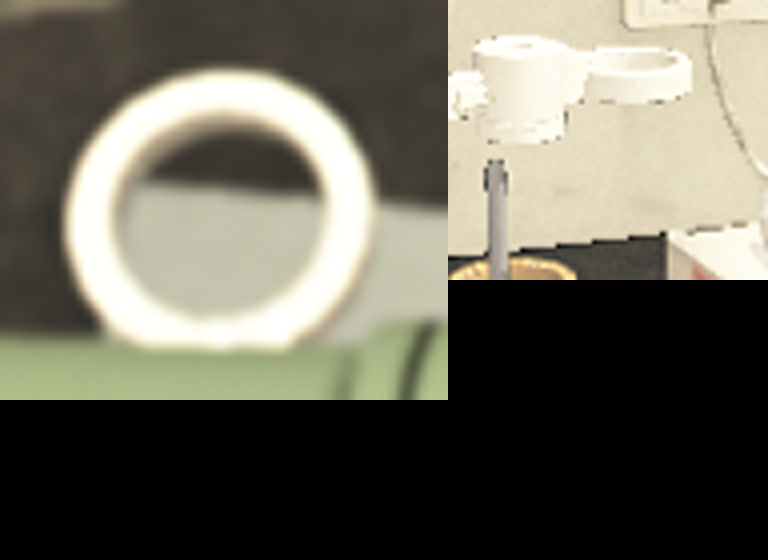

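Run:
```python
from h import *
from scipy.optimize import least_squares
o=st();p=o["tcp_pos"];t=cam("top");s=cam("side");zh=p[2]-.025
th=np.linspace(0,2*np.pi,361)
circ=lambda c,r,z:np.c_[c[0]+r*np.cos(th),c[1]+r*np.sin(th),0*th+z]
crop=lambda q:(q-[172,155]+.5)*8-.5
def ext(c):
  q=crop(np.r_[proj(t,circ(c,.034,zh+.028)),proj(t,circ(c,.034,zh+.012))])
  return np.array([q[:,0].min(),q[:,0].max(),q[:,1].min()])
r=least_squares(lambda c:ext(c)-[65,376,67],[.66,.125]);rc=r.x
print("ring",rc,r.fun)
d=rc-p[:2];print("tcp->ring",np.linalg.norm(d),np.arctan2(d[1],d[0]))
u=np.array([np.cos(.3202),np.sin(.3202)])
print("ideal ring from tcp d=.085",p[:2]+u*.157, "bore ideal",p[:2]+u*.085)
B=p[:2]+u*.085
cs=lambda q:(q-[218,115]+.5)*4-.5+[448,0]
for n,z in(("top",zh+.046),("bot",zh)):
  q=cs(proj(s,circ(B,.024,z)));print(n,q.min(0),q.max(0))
q=cs(proj(s,circ(rc,.034,zh+.028)));print("ring side",q.min(0),q.max(0))
print("tip pred",cs(proj(s,[[.5915,.1645,.215],[.5925,.1655,.215]])))
```

```text
t 6.25 p [0.5123 0.0769 0.2752] x [-2.e-04 -2.e-04 -1.e+00] jaw yaw 1.8913 F [ 0.09 -0.6  -2.41] T [-0.05  0.2   0.04] w 0.119 q6 -1.91
ring [0.66082085 0.12664382] [ 0.89183788 -0.90541118  0.02040038]
tcp->ring 0.15666873649584034 0.32329896934323843
ideal ring from tcp d=.085 [0.66128881 0.12628749] bore ideal [0.59294839 0.10362503]
top [474.82728067  30.17004873] [568.17795239  51.86466609]
bot [478.60147343 114.67295001] [570.08916963 140.1307382 ]
ring side [570.75565279  40.2744824 ] [696.03648285  70.40743262]
tip pred [[496.79820484 159.20869461]
 [498.10278115 158.54399828]]
```

Ring and TCP agree to 0.6 mm. Correcting for camera bias puts the rod at about (0.5925–0.593, 0.165), so the shift is +61.5 mm in y. I'll then lower until just above the tip.

Request:
arm_command:
  rows:
    - [[0, 0, 0], [0, 0.02, 0], 1]
    - [[0, 0, 0], [0, 0.02, 0], 1]
    - [[0, 0, 0], [0, 0.0145, 0], 1]
    - [[0, 0, 0], [0, 0.007, -0.01], 1]
    - [[0, 0, 0], [0, 0, -0.01], 1]
    - [[0, 0, 0], [0, 0, -0.008], 1]
    - [[0, 0, 0], [0, 0, 0], 1]
    - [[0, 0, 0], [0, 0, 0], 1]

```text
time: 7.35
tcp_pos: [0.5125, 0.1386, 0.2474]
tcp_rot: [-0.113, 0.698, 0.113, 0.698]
wrist_force: [0.3, 0.7, -2.0]
width: 0.124
```

Run:
```python
from h import *
o=st();s=cam("side");save(s,"s6.png",(205,110,285,185),8)
p=o["tcp_pos"];y=.3202;B=p[:2]+.0847*np.array([np.cos(y),np.sin(y)]);print("bore",B,"underside",p[2]-.025)
```

```text
t 7.35 p [0.5125 0.1386 0.2474] x [ 3.e-04 -1.e-04 -1.e+00] jaw yaw 1.8921 F [ 0.33  0.66 -2.02] T [-0.06  0.16 -0.04] w 0.124 q6 -1.79
bore [0.59285308 0.1652536 ] underside 0.22238875745360992
```

View pics/s6.png

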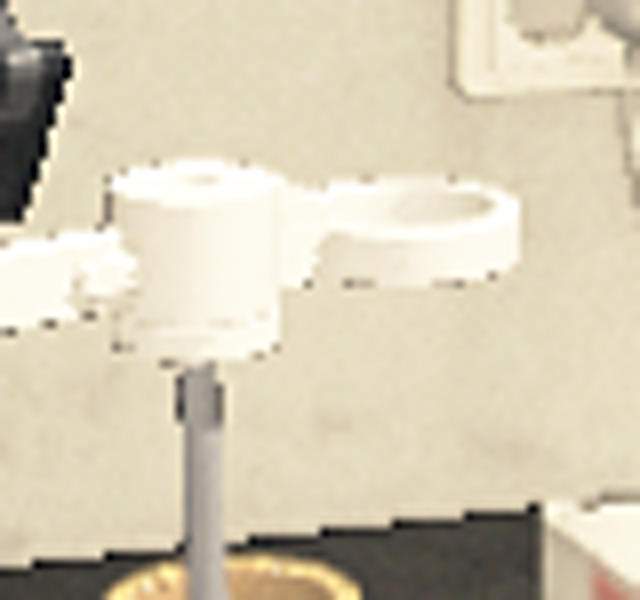

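The side view shows the boss axis (x≈197–203) and the rod (x≈201) in line to within about 0.5 mm. Lowering gently.

Request:
arm_command:
  rows:
    - [[0, 0, 0], [0, 0, -0.003], 1]
    - [[0, 0, 0], [0, 0, -0.003], 1]
    - [[0, 0, 0], [0, 0, -0.002], 1]
    - [[0, 0, 0], [0, 0, -0.001], 1]
    - [[0, 0, 0], [0, 0, 0], 1]

```text
time: 8.02
tcp_pos: [0.5122, 0.1389, 0.2382]
tcp_rot: [-0.113, 0.698, 0.113, 0.698]
wrist_force: [0.2, 0.6, -2.4]
width: 0.121
```

Request:
arm_command:
  rows:
    - [[0, 0, 0], [0, 0, -0.001], 1]
    - [[0, 0, 0], [0, 0, -0.001], 1]
    - [[0, 0, 0], [0, 0, 0], 1]

```text
time: 8.4
tcp_pos: [0.5122, 0.1389, 0.2362]
tcp_rot: [-0.113, 0.698, 0.113, 0.698]
wrist_force: [0.9, 0.5, -2.2]
width: 0.123
```

Run:
```python
from h import *
st()
```

```text
t 8.4 p [0.5122 0.1389 0.2362] x [-2.e-04 -1.e-04 -1.e+00] jaw yaw 1.8927 F [ 0.91  0.54 -2.25] T [-0.09  0.15 -0.03] w 0.123 q6 -1.79
```

Request:
arm_command:
  rows:
    - [[0, 0, 0], [0, 0, -0.0015], 1]
    - [[0, 0, 0], [0, 0, -0.0015], 1]
    - [[0, 0, 0], [0, 0, 0], 1]

```text
time: 8.78
tcp_pos: [0.5121, 0.1389, 0.2331]
tcp_rot: [-0.113, 0.698, 0.113, 0.698]
wrist_force: [0.4, -0.1, -2.9]
width: 0.115
```

Request:
arm_command:
  rows:
    - [[0, 0, 0], [0, 0, -0.0015], 1]
    - [[0, 0, 0], [0, 0, -0.0015], 1]
    - [[0, 0, 0], [0, 0, 0], 1]

```text
time: 9.15
tcp_pos: [0.5121, 0.1389, 0.2301]
tcp_rot: [-0.113, 0.698, 0.113, 0.698]
wrist_force: [0.7, 0.4, -2.2]
width: 0.118
```

Request:
arm_command:
  rows:
    - [[0, 0, 0], [0, 0, -0.0015], 1]
    - [[0, 0, 0], [0, 0, -0.0015], 1]
    - [[0, 0, 0], [0, 0, 0], 1]

```text
time: 9.52
tcp_pos: [0.5121, 0.1389, 0.2271]
tcp_rot: [-0.113, 0.698, 0.113, 0.698]
wrist_force: [0.3, -0.1, -2.2]
width: 0.119
```

Request:
arm_command:
  rows:
    - [[0, 0, 0], [0, 0, -0.0015], 1]
    - [[0, 0, 0], [0, 0, -0.0015], 1]
    - [[0, 0, 0], [0, 0, -0.0015], 1]
    - [[0, 0, 0], [0, 0, -0.0015], 1]
    - [[0, 0, 0], [0, 0, 0], 1]

```text
time: 10.15
tcp_pos: [0.5121, 0.1389, 0.221]
tcp_rot: [-0.113, 0.698, 0.113, 0.698]
wrist_force: [-0.5, -0.7, -2.7]
width: 0.123
```

Request:
arm_command:
  rows:
    - [[0, 0, 0], [0, 0, -0.002], 1]
    - [[0, 0, 0], [0, 0, -0.002], 1]
    - [[0, 0, 0], [0, 0, -0.002], 1]
    - [[0, 0, 0], [0, 0, -0.002], 1]
    - [[0, 0, 0], [0, 0, 0], 1]

```text
time: 10.78
tcp_pos: [0.5121, 0.1389, 0.213]
tcp_rot: [-0.113, 0.698, 0.113, 0.698]
wrist_force: [-0.6, 0.4, -1.7]
width: 0.119
```

Run:
```python
from h import *
st();s=cam("side");save(s,"s7.png",(205,110,285,185),8)
```

```text
t 10.78 p [0.5121 0.1389 0.213 ] x [-6.e-04 -1.e-04 -1.e+00] jaw yaw 1.8927 F [-0.62  0.39 -1.69] T [-0.07  0.22  0.07] w 0.119 q6 -1.79
```

View pics/s7.png

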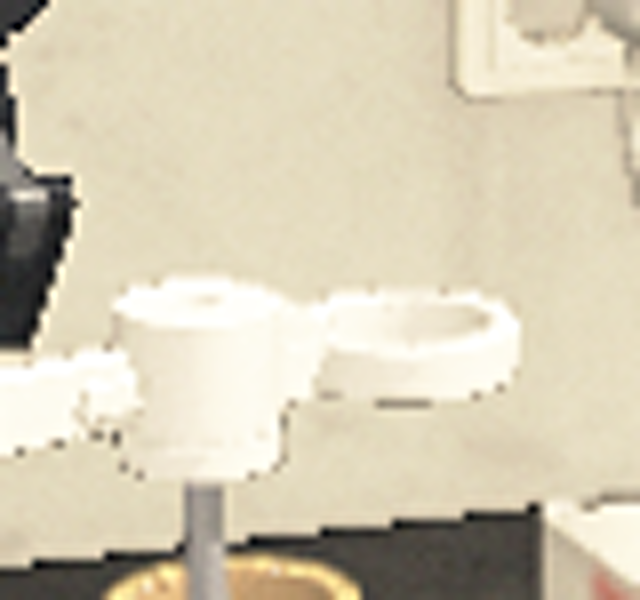

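The boss is threaded: the rod enters its underside at x≈205 and no tip is visible above it, with almost no side force. Lowering on.

Request:
arm_command:
  rows:
    - [[0, 0, 0], [0, 0, -0.004], 1]
    - [[0, 0, 0], [0, 0, -0.004], 1]
    - [[0, 0, 0], [0, 0, -0.004], 1]
    - [[0, 0, 0], [0, 0, -0.004], 1]
    - [[0, 0, 0], [0, 0, -0.004], 1]
    - [[0, 0, 0], [0, 0, 0], 1]

```text
time: 11.58
tcp_pos: [0.5119, 0.1389, 0.1927]
tcp_rot: [-0.113, 0.698, 0.113, 0.698]
wrist_force: [0.2, -0.3, -1.8]
width: 0.127
```

Request:
arm_command:
  rows:
    - [[0, 0, 0], [0, 0, -0.004], 1]
    - [[0, 0, 0], [0, 0, -0.004], 1]
    - [[0, 0, 0], [0, 0, -0.004], 1]
    - [[0, 0, 0], [0, 0, -0.004], 1]
    - [[0, 0, 0], [0, 0, -0.004], 1]
    - [[0, 0, 0], [0, 0, -0.004], 1]
    - [[0, 0, 0], [0, 0, 0], 1]

```text
time: 12.45
tcp_pos: [0.5119, 0.1389, 0.1688]
tcp_rot: [-0.113, 0.698, 0.113, 0.698]
wrist_force: [-0.5, -0.2, -1.4]
width: 0.119
```

Run:
```python
from h import *
st()
```

```text
t 12.45 p [0.5119 0.1389 0.1688] x [-1.e-03 -1.e-04 -1.e+00] jaw yaw 1.8927 F [-0.47 -0.22 -1.45] T [-0.05  0.19 -0.01] w 0.119 q6 -1.79
```

Request:
arm_command:
  rows:
    - [[0, 0, 0], [0, 0, -0.004], 1]
    - [[0, 0, 0], [0, 0, -0.004], 1]
    - [[0, 0, 0], [0, 0, -0.004], 1]
    - [[0, 0, 0], [0, 0, -0.004], 1]
    - [[0, 0, 0], [0, 0, -0.004], 1]
    - [[0, 0, 0], [0, 0, -0.004], 1]
    - [[0, 0, 0], [0, 0, -0.004], 1]
    - [[0, 0, 0], [0, 0, -0.004], 1]
    - [[0, 0, 0], [0, 0, -0.004], 1]
    - [[0, 0, 0], [0, 0, 0], 1]

```text
time: 13.7
tcp_pos: [0.5119, 0.1389, 0.1328]
tcp_rot: [-0.113, 0.698, 0.113, 0.698]
wrist_force: [-0.3, 0.3, -2.2]
width: 0.12
```

Request:
arm_command:
  rows:
    - [[0, 0, 0], [0, 0, -0.004], 1]
    - [[0, 0, 0], [0, 0, -0.003], 1]
    - [[0, 0, 0], [0, 0, -0.002], 1]
    - [[0, 0, 0], [0, 0, -0.001], 1]
    - [[0, 0, 0], [0, 0, 0], 1]

```text
time: 14.32
tcp_pos: [0.5122, 0.1389, 0.1232]
tcp_rot: [-0.113, 0.698, 0.113, 0.698]
wrist_force: [0.1, -0.7, -2.4]
width: 0.123
```

Run:
```python
from h import *
st()
```

```text
t 14.32 p [0.5122 0.1389 0.1232] x [-2.e-04 -0.e+00 -1.e+00] jaw yaw 1.8927 F [ 0.06 -0.72 -2.37] T [-0.09  0.18  0.02] w 0.123 q6 -1.79
```

Request:
arm_command:
  rows:
    - [[0, 0, 0], [0, 0, -0.001], 1]
    - [[0, 0, 0], [0, 0, -0.001], 1]
    - [[0, 0, 0], [0, 0, -0.001], 1]
    - [[0, 0, 0], [0, 0, -0.001], 1]
    - [[0, 0, 0], [0, 0, 0], 1]

```text
time: 14.95
tcp_pos: [0.5121, 0.1389, 0.1191]
tcp_rot: [-0.113, 0.698, 0.113, 0.698]
wrist_force: [-0.9, 0.3, -2.7]
width: 0.123
```

Request:
arm_command:
  rows:
    - [[0, 0, 0], [0, 0, -0.0005], 1]
    - [[0, 0, 0], [0, 0, -0.0005], 1]
    - [[0, 0, 0], [0, 0, 0], 1]

```text
time: 15.32
tcp_pos: [0.5122, 0.1389, 0.1182]
tcp_rot: [-0.113, 0.698, 0.113, 0.698]
wrist_force: [-0.3, 0.4, -2.2]
width: 0.121
```

Request:
arm_command:
  rows:
    - [[0, 0, 0], [0, 0, -0.0005], 1]
    - [[0, 0, 0], [0, 0, -0.0005], 1]
    - [[0, 0, 0], [0, 0, 0], 1]

```text
time: 15.7
tcp_pos: [0.5122, 0.1389, 0.1172]
tcp_rot: [-0.113, 0.698, 0.113, 0.698]
wrist_force: [0.1, -0.2, -2.4]
width: 0.12
```

Request:
arm_command:
  rows:
    - [[0, 0, 0], [0, 0, -0.0005], 1]
    - [[0, 0, 0], [0, 0, -0.0005], 1]
    - [[0, 0, 0], [0, 0, 0], 1]

```text
time: 16.08
tcp_pos: [0.5122, 0.1389, 0.1162]
tcp_rot: [-0.113, 0.698, 0.113, 0.698]
wrist_force: [-0.9, -0.2, -1.8]
width: 0.123
```

Request:
arm_command:
  rows:
    - [[0, 0, 0], [0, 0, -0.0005], 1]
    - [[0, 0, 0], [0, 0, -0.0005], 1]
    - [[0, 0, 0], [0, 0, 0], 1]

```text
time: 16.45
tcp_pos: [0.5122, 0.1389, 0.1152]
tcp_rot: [-0.113, 0.698, 0.113, 0.698]
wrist_force: [-0.1, 0.6, -2.6]
width: 0.119
```

Run:
```python
from h import *
st()
```

```text
t 16.45 p [0.5122 0.1389 0.1152] x [-2.e-04 -0.e+00 -1.e+00] jaw yaw 1.8927 F [-0.09  0.58 -2.58] T [-0.07  0.14  0.02] w 0.119 q6 -1.79
```

Request:
arm_command:
  rows:
    - [[0, 0, 0], [0, 0, -0.0005], 1]
    - [[0, 0, 0], [0, 0, -0.0005], 1]
    - [[0, 0, 0], [0, 0, 0], 1]

```text
time: 16.82
tcp_pos: [0.5122, 0.1389, 0.1142]
tcp_rot: [-0.113, 0.698, 0.113, 0.698]
wrist_force: [-0.1, -0.2, -3.2]
width: 0.12
```

Request:
arm_command:
  rows:
    - [[0, 0, 0], [0, 0, -0.0005], 1]
    - [[0, 0, 0], [0, 0, -0.0005], 1]
    - [[0, 0, 0], [0, 0, 0], 1]

```text
time: 17.2
tcp_pos: [0.5122, 0.1389, 0.1132]
tcp_rot: [-0.113, 0.698, 0.113, 0.698]
wrist_force: [0.1, -0.6, -2.7]
width: 0.12
```

Request:
arm_command:
  rows:
    - [[0, 0, 0], [0, 0, -0.0005], 1]
    - [[0, 0, 0], [0, 0, -0.0005], 1]
    - [[0, 0, 0], [0, 0, 0], 1]

```text
time: 17.58
tcp_pos: [0.5122, 0.139, 0.1122]
tcp_rot: [-0.113, 0.698, 0.113, 0.698]
wrist_force: [-1.2, -0.6, -0.7]
width: 0.117
```

Run:
```python
from h import *
st();s=cam("side");save(s,"s8.png",(200,150,300,245),6)
```

```text
t 17.57 p [0.5122 0.139  0.1122] x [-1.e-04 -0.e+00 -1.e+00] jaw yaw 1.8927 F [-1.21 -0.61 -0.73] T [-0.08  0.18 -0.02] w 0.117 q6 -1.79
```

View pics/s8.png

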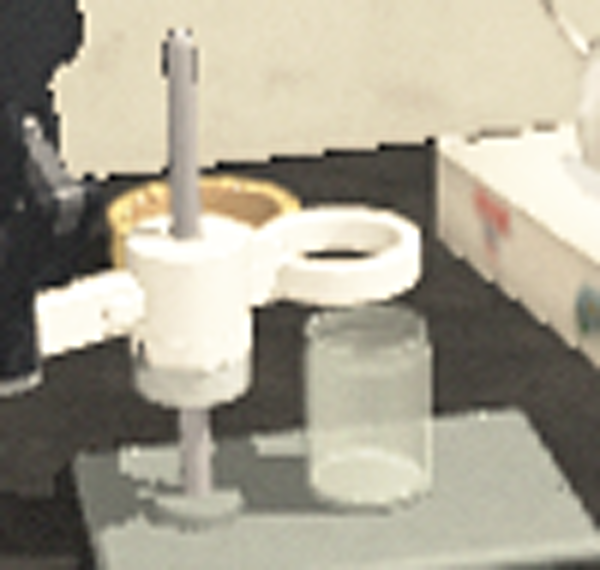

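The boss now sits practically on the collar, with no key visible between them. I'll seat the last millimetre gently.

Request:
arm_command:
  rows:
    - [[0, 0, 0], [0, 0, -0.0004], 1]
    - [[0, 0, 0], [0, 0, 0], 1]

```text
time: 17.88
tcp_pos: [0.5122, 0.1389, 0.1119]
tcp_rot: [-0.113, 0.698, 0.113, 0.698]
wrist_force: [0.4, 0.3, -2.2]
width: 0.122
```

Request:
arm_command:
  rows:
    - [[0, 0, 0], [0, 0, -0.0004], 1]
    - [[0, 0, 0], [0, 0, 0], 1]

```text
time: 18.12
tcp_pos: [0.5123, 0.1389, 0.1115]
tcp_rot: [-0.113, 0.698, 0.113, 0.698]
wrist_force: [0.1, 0.5, -0.3]
width: 0.122
```

Request:
arm_command:
  rows:
    - [[0, 0, 0], [0, 0, -0.0004], 1]
    - [[0, 0, 0], [0, 0, 0], 1]

```text
time: 18.38
tcp_pos: [0.5123, 0.139, 0.1113]
tcp_rot: [-0.113, 0.698, 0.113, 0.698]
wrist_force: [-1.2, -0.4, -0.5]
width: 0.121
```

Run:
```python
from h import *
st()
```

```text
t 18.38 p [0.5123 0.139  0.1113] x [ 1.e-04  0.e+00 -1.e+00] jaw yaw 1.8927 F [-1.17 -0.43 -0.51] T [-0.05  0.2   0.06] w 0.121 q6 -1.79
```

Request:
arm_command:
  rows:
    - [[0, 0, 0], [0, 0, -0.0004], 1]
    - [[0, 0, 0], [0, 0, 0], 1]

```text
time: 18.62
tcp_pos: [0.5123, 0.1389, 0.111]
tcp_rot: [-0.113, 0.698, 0.113, 0.698]
wrist_force: [-1.3, -1.2, 2.8]
width: 0.123
```

Run:
```python
from h import *
st()
```

```text
t 18.62 p [0.5123 0.1389 0.111 ] x [ 1.e-04 -0.e+00 -1.e+00] jaw yaw 1.8927 F [-1.27 -1.22  2.79] T [-0.1   0.35  0.03] w 0.123 q6 -1.79
```

Firm contact at underside z ≈ 0.085, and the wrist force rose about 5 N, so it is home. Releasing and backing away.

Request:
arm_command:
  rows:
    - [[0, 0, 0], [0, 0, 0], 0.7]
    - [[0, 0, 0], [0, 0, 0], 0.4]
    - [[0, 0, 0], [0, 0, 0], 0]
    - [[0, 0, 0], [0, 0, 0], 0]
    - [[0, 0, 0], [0, 0, 0], 0]
    - [[0, 0, 0], [0, 0, 0], 0]

```text
time: 19.38
tcp_pos: [0.5123, 0.1389, 0.1107]
tcp_rot: [-0.113, 0.698, 0.113, 0.698]
wrist_force: [0.1, -0.1, 0.8]
width: 1.001
```

Request:
arm_command:
  rows:
    - [[0, 0, 0], [0, 0, 0.01], 0]
    - [[0, 0, 0], [0, 0, 0.02], 0]
    - [[0, 0, 0], [-0.005, 0, 0.03], 0]
    - [[0, 0, 0], [-0.01, -0.02, 0.03], 0]
    - [[0, 0, 0], [-0.01, -0.04, 0.03], 0]
    - [[0, 0, 0], [-0.01, -0.05, 0.02], 0]
    - [[0, 0, 0], [0, -0.05, 0], 0]
    - [[0, 0, 0], [0, -0.05, 0], 0]
    - [[0, 0, 0], [0, -0.04, 0], 0]
    - [[0, 0, 0], [0, 0, 0], 0]

```text
time: 20.62
tcp_pos: [0.4773, -0.1135, 0.2515]
tcp_rot: [-0.112, 0.698, 0.111, 0.699]
wrist_force: [0.4, -0.1, -0.2]
width: 0.995
```

Run:
```python
from h import *
st();s=cam("side");t=cam("top")
f=lambda c,b:cv2.resize(np.ascontiguousarray(c["pixels"][b[1]:b[3],b[0]:b[2],::-1]),None,fx=5,fy=5,interpolation=cv2.INTER_CUBIC)
cv2.imwrite("pics/f9.png",np.hstack([f(s,(205,145,285,245)),f(t,(165,170,245,270))]))
cr=lambda q:((q-[165,170]+.5)*5-.5+[400,0]).round(0)
a=.32;u=np.array([np.cos(a),np.sin(a)]);B=np.array([.5925,.1655])
print("pred top: ring",cr(proj(t,np.r_[B+.072*u,.113])),"boss",cr(proj(t,np.r_[B,.131])))
th=np.linspace(0,6.28,200)
for n,z in(("home",.131),("on key",.138)):
  q=(proj(s,np.c_[B[0]+.024*np.cos(th),B[1]+.024*np.sin(th),0*th+z])-[205,145]+.5)*5-.5;print(n,q.min(0),q.max(0))
```

```text
t 20.62 p [ 0.4773 -0.1135  0.2515] x [ 0.0012 -0.001  -1.    ] jaw yaw 1.8883 F [ 0.43 -0.05 -0.17] T [0.03 0.02 0.01] w 0.995 q6 -2.3
pred top: ring [[509. 165.]] boss [[542. 310.]]
home [ 83.13890791 202.57267605] [186.12665037 240.4416741 ]
on key [ 82.42306088 188.85803157] [185.70323591 226.22656082]
```

View pics/f9.png

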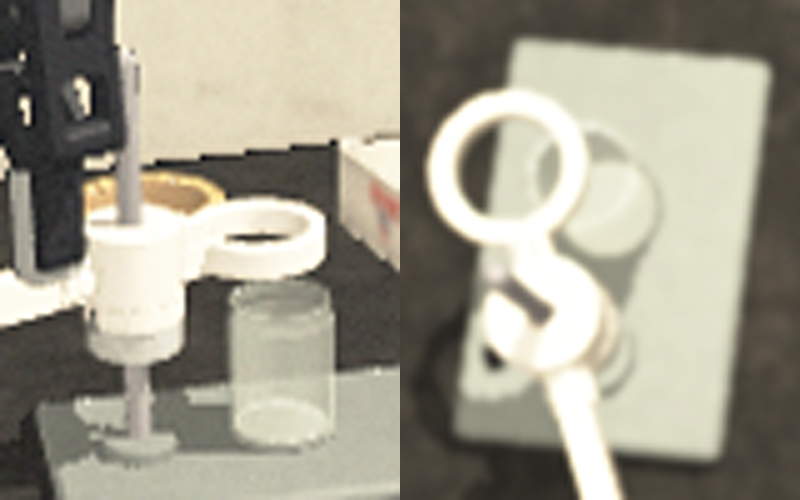

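The holder is flat on the collar: its top rim spans y≈205–240, against 203–240 predicted for home and 189–226 for resting on the key. The ring at (508,166) matches the predicted (509,165), the beaker is in place, and the gripper is clear.

```bash
python3 -c "
from plant import ctrl
print(ctrl.hand_in())"
```

```text
the job is handed in; nothing more can be done
None
```

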